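# Drop the dryer balls into the tub

### The job

Get the three dryer balls ready for the next load: push the round light-blue tub across the table until its mouth is under the dispenser's spout, then press the red paddle down so that the other end of the lever lifts the orange gate, hold it down until all three balls have rolled into the tub, and let the lever come back up so the gate is shut. Do it all with fingers that only push and press: do not lift or tip the tub, do not touch the balls or the gate, leave the tub standing under the spout, and leave the other things on the table where they are.

Things in the scene. Friction and masses are not known exactly. Their poses are not given: they have to be found in the camera images.
- dispenser: gravity dispenser for dryer balls, fixed to the table; origin at the middle of its underside (table level). Its y axis points down the chute towards the spout, its -x side carries the lever, z is up. Grey column on a dark base plate 150 mm (x) by 135 mm (y, from -92 to +43 mm), 6 mm thick; sloping open-topped chute 74 mm wide outside, from y = -88 to +110 mm, clear side walls, the top of the walls 136 mm high at the spout and 171 mm at the rear; back plate up to 182 mm
- spout (a point): middle of the chute floor's lip, where the balls roll off: y = +110 mm in the dispenser's frame, 92 mm above the table (underside of the chute there at 87 mm). The balls drop 0 to 80 mm beyond the lip in the dispenser's +y direction; the tub is well placed with its centre 40 to 75 mm beyond the lip (the base plate stops it at about 15 mm) and within 25 mm of the chute's centre line
- paddle (a point): centre of the top face of the red paddle, 52 mm (dispenser x) by 50 mm, 9 mm thick. Its x, y in the dispenser's frame are -90 and -75 mm, about 177 mm above the table at rest; fully pressed it is about 61 mm lower and 7 mm further towards the dispenser's -y. Below it is free space down to the table; its inner edge is 27 mm outside the chute wall
- lever (a joint): angle of the rocking lever (rad): 0 at rest with the gate shut, 0.60 at its stop with the paddle fully down. The pivot lies along the dispenser's x axis at y = +20 mm, 135 mm high. From about 0.42 the balls run freely under the gate. A spring returns it; the paddle needs about 3 N to start and about 6 N at the stop
- gate_edge (a point): the orange gate: a plate 58 mm wide, 46 mm high, 4 mm thick, hanging across the chute at the spout on the lever's other end; this point is the middle of its lower edge, about 122 mm above the table when shut, about 48 mm higher when the paddle is fully down
- tub: loose empty light-blue round plastic tub, open on top, about 0.3 kg; origin at the centre of its underside. 164 mm across at the foot, 180 mm at the rim, 70 mm high, wall 4 mm
- ball1_center (a point): centre of the blue dryer ball, 60 mm across, about 45 g; the first in the chute, resting against the gate
- ball2_center (a point): centre of the green dryer ball, 60 mm across, behind the blue one in the chute
- ball3_center (a point): centre of the yellow dryer ball, 60 mm across, the last in the chute
- jug: bystander: green detergent jug, 104 mm across (its handle reaches 70 mm from the centre), 215 mm high; origin at the centre of its underside
- podjar: bystander: clear jar with blue lid, 104 mm across, 125 mm high; origin at the centre of its underside
- sprayer: bystander: white spray bottle with red band and orange head, 75 mm across, 206 mm high; origin at the centre of its underside
- carton: bystander: red dryer-sheet carton standing on its base, 65 by 165 mm (its x, y), 100 mm high; origin at the centre of its underside
- scoop: bystander: grey measuring cup, 68 mm across, 60 mm high; origin at the centre of its underside
- brush: bystander: scrubbing brush lying bristles down, 150 by 50 mm (its x, y), 38 mm high; origin at the centre of its underside
Not all that is in view belongs to the job. Of the things shaped like the part that bears ball3_center, the yellow one is meant.

How it is judged:
By the outcome, as a careful person would: the job done as asked, in the order asked, and still so for the second after the job is handed in, with the robot touching nothing.
It also fails if it takes over 58 s, if anything falls off the work surface, if the arm or the gripper's body presses on something with over 40 N, if the wrist force passes 120 N, or if a joint passes its speed limit or range.

### The arm

A 6-joint arm with a two-finger parallel gripper is mounted at the origin on the work surface. World frame = base frame: x ahead of the robot, y to its left, z up, the work surface at z = 0. Lengths are in m, angles in rad, forces in N, time in s.
With the tool pointing down it reaches from about 0.25 to 0.725 m from the base axis. Payload 4 kg.
Tool frame: the origin (TCP) lies on the centre line of the jaws, within the pads' length; the fingertips stand 17 mm ahead of it and the grasp point (between the pads) lies 2 mm behind it; z points along the fingers, y is the line along which they close (so a half turn about z gives the same grasp; the last joint's range is limited). The gripper opens to 85 mm and grips with 20 to 120 N. Pads are 22 mm wide; open, the fingers measure 114 mm over their backs; the gripper's body (76 mm by 85 mm) begins 54 mm behind the grasp point. The pads swing forward as they close: fully open they stand 13 mm farther back than shut.
Start: joints at [-1.161, 0.241, 0.005, 1.335, 0, 1.571], TCP at [0.199, -0.459, 0.248] pointing down, gripper open.
Joint ranges: [-2.72, 2.72], [-1.05, 1.87], [-1.09, 1.28], [-1.99, 2.15], [-1.42, 1.44], [-3.14, 3.14]. Speed limits (rad/s): [2.79, 2.79, 3.14, 3.14, 3.14, 3.14].

### API

Orientations are given as a unit quaternion [x, y, z, w].
In Python, from workcell import get_obs, imaging, order gives the robot as it stands.
- The arm moves only by the tool apply_moves, never from a script. Its argument "targets" is a list that holds one entry, the list of rows, each a list of 5 numbers: the shift along the world's x, y, z in units of 40 mm (1.0 is 40 mm), then the turn about the world's z in degrees, then the gripper command: -1 is shut, 1 is fully open, values between are in proportion. In form: [[[dx, dy, dz, turn, fingers], ...]]. A call has 1 to 8 rows; each row shifts and turns the commanded pose from where the row before left it; what a row does not reach is not made up. A row lasts 1/12 s, in which the tool goes at most 41.7 mm and 7.16 degrees, less where a joint would pass 70% of its speed; a pose out of reach is approached as far as the arm can. A call is refused whole if a number of a shift passes 1 or a number of a turn 7.16, either way. A call with a gripper value outside its range is refused whole. The fingers move at their own pace and stop on an object; the grip force is fixed at half the most. Time passes only in rows, so rows that do not move let the fingers close. It gives the time, the measured TCP pose, the force, the opening and the grip force at its end, in the units of the state.
- get_obs(): the state, without advancing time (a new reading comes with each control period).
- imaging.camera(name): name is "scene" or "top" or "wrist"; returns (picture, depth): 384x512x3 uint8, blue, green, red; 384x512 float32, m along the optical axis (not along the pixel's ray), 0 where there is no reading.
- imaging.get_calibration(name): a dict with "camera_matrix" (3x3 intrinsics, pixels), "eye" and "rotation" of the camera in the world; the wrist camera has in their place "hand_eye" (4x4, takes a point from camera to tool coordinates, whose origin is the TCP and whose axes are the flange's). Camera axes: x right, y down, z forward; pixel columns grow to the right and rows downward; lengths in m; the calibration is good to about 2 mm. A picture is of the moment at which its call begins: read the wrist's pose just before it. get_calibration takes no time and is no camera call.
- order.job_done(): hands the job in; it is judged then, once.
The state is a dict: "clock": time; "joint_pos": joint angles; "joint_vel": joint speeds; "tau": joint torques, N m; "eef_pos": TCP position; "tool_rot": TCP orientation; "ft_force": force on the tool from outside, world axes, zero at the start; "ft_torque": the same for the moment, N m; "grip_width": finger opening in m; "grasp_force": force on a finger pad.
Only numpy, scipy, OpenCV 4.12 (cv2) and the standard library are available. Lean on these libraries where they do the work, as an engineer would, in place of code of your own. Each camera call takes 0.05 s, during which the arm holds its last target. There are 200 camera calls.

## Working session

There is one attempt and no reset: what is moved stays moved. The work goes in short steps, Python scripts to look and compute and a tool call to move; the robot and the scene stay as the last step left them, time stands still between calls to the robot, and variables do not carry over. Pictures are saved under pics/ and viewed, at most 10 in all, crops included, and the job is handed in when it is done.

Besides the shell and the picture viewer there is one more tool, called after ">>>" in YAML: its name, and indented under it one key for each argument. apply_moves: Moves the arm, as the interface text tells. Its arguments: {"type":"object","properties":{"targets":{"type":"array","items":{"type":"array","items":{"type":"array","items":{"type":"number"}}}}},"required":["targets"]}

```bash
mkdir -p pics
cat > h.py <<'E'
import numpy as np, cv2
from workcell import get_obs, imaging, order
def cloud(name):
    im,d=imaging.camera(name); c=imaging.get_calibration(name)
    K=np.array(c["camera_matrix"]);R=np.array(c["rotation"]);e=np.array(c["eye"])
    v,u=np.mgrid[:384,:512]
    p=np.stack([(u-K[0,2])/K[0,0]*d,(v-K[1,2])/K[1,1]*d,d],-1)
    return im,d,p@R.T+e
E
python3 - <<'E'
from h import *
for n in("scene","top"):
    im,d,P=cloud(n); np.savez(f"{n}.npz",im=im,d=d,P=P)
    cv2.imwrite(f"pics/{n}0.png",im)
    c=imaging.get_calibration(n);print(n,np.round(c["eye"],3),np.round(c["rotation"],3).tolist(),np.round(c["camera_matrix"],1).tolist())
    print((d>0).mean())
print(get_obs())
E
```

```text
Traceback (most recent call last):
  File "h.py", line 8, in cloud
    return im,d,p@R.T+e
                ~^~~~
ValueError: matmul: Input operand 1 has a mismatch in its core dimension 0, with gufunc signature (n?,k),(k,m?)->(n?,m?) (size 4 is different from 3)
```

Rotation is a quaternion.

```bash
sed -i 's/R=np.array(c\["rotation"\])/R=Rotation.from_quat(c["rotation"]).as_matrix()/; 1a from scipy.spatial.transform import Rotation' h.py
python3 - <<'E'
from h import *
for n in("scene","top"):
    im,d,P=cloud(n); np.savez(f"{n}.npz",im=im,d=d,P=P)
    cv2.imwrite(f"pics/{n}0.png",im)
    c=imaging.get_calibration(n);print(n,np.round(c["eye"],3),np.round(c["rotation"],3).tolist(),np.round(c["camera_matrix"],1).tolist())
    print((d>0).mean(), np.round(P[::95,::127],3).tolist())
print(get_obs())
E
```

```text
scene [1.039 0.239 1.132] [0.52, 0.817, -0.211, -0.134] [[403.2, 0.0, 256.6], [0.0, 403.2, 192.6], [0.0, 0.0, 1.0]]
0.9958038330078125 [[[0.172, -1.278, 0.114], [-0.426, -1.209, -0.253], [-1.322, -0.885, -0.735], [-1.634, -0.05, -0.686], [-1.645, 0.694, -0.469]], [[0.547, -0.948, 0.101], [0.442, -0.468, 0.218], [0.104, -0.209, 0.002], [-0.095, 0.217, 0.002], [-1.171, 0.907, -0.743]], [[0.665, -1.445, -0.739], [0.678, -0.346, 0.11], [0.469, -0.037, 0.004], [0.295, 0.333, 0.002], [0.153, 0.687, 0.039]], [[1.064, -1.093, -0.75], [0.907, -0.211, 0.053], [0.748, 0.094, 0.002], [0.645, 0.401, 0.127], [0.276, 0.891, -0.314]], [[1.378, -0.796, -0.733], [1.153, -0.317, -0.754], [0.925, 0.172, -0.749], [0.833, 0.493, 0.0], [0.632, 0.889, -0.213]]]
top [ 4.340e-01 -1.000e-03  1.726e+00] [-0.704, 0.71, -0.02, 0.022] [[480.8, 0.0, 259.0], [0.0, 480.8, 187.2], [0.0, 0.0, 1.0]]
0.9959767659505209 [[[1.584, 1.363, -0.751], [1.58, 0.693, -0.756], [1.574, 0.02, -0.758], [1.559, -0.647, -0.74], [1.561, -1.323, -0.758]], [[1.076, 1.354, -0.754], [0.877, 0.48, -0.003], [0.872, 0.017, 0.002], [0.868, -0.4
[... 400 characters left out ...]
'clock': 0.15, 'joint_pos': array([-1.16096907e+00,  2.41261736e-01,  4.06234120e-03,  1.33519851e+00,
        2.96939320e-06,  1.57081506e+00]), 'joint_vel': array([ 0.00106791, -0.00203635,  0.00496106, -0.00225153,  0.00077717,
        0.00045772]), 'tau': array([-5.68106952e-04, -3.72634792e+01,  2.52638733e+01,  1.23515027e-02,
       -1.23153643e-05,  9.80778424e-06]), 'eef_pos': array([ 0.19905186, -0.45819311,  0.24761748]), 'tool_rot': array([ 9.79080156e-01,  2.03473357e-01, -1.61499967e-04, -7.84334167e-04]), 'ft_force': array([-0.21754366, -0.14108577, -0.53449264]), 'ft_torque': array([ 0.00982845,  0.01516752, -0.0574963 ]), 'grasp_force': 0.0, 'grip_width': 0.0851082158629244}
```

View pics/scene0.png

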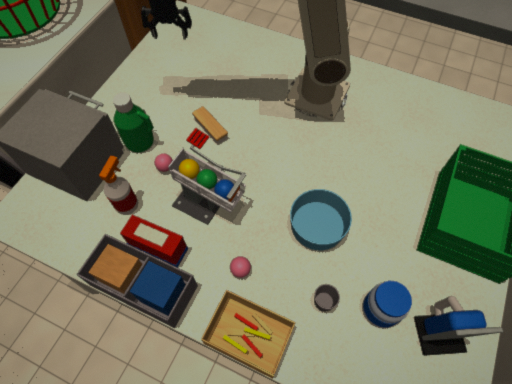

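View pics/top0.png

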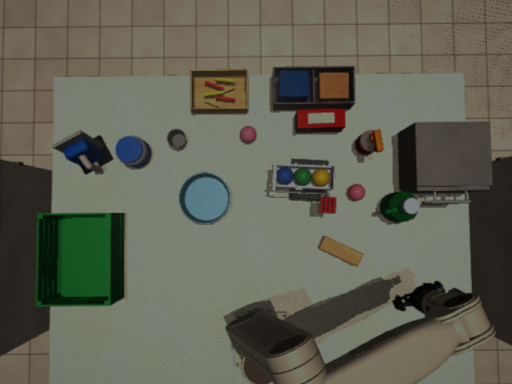

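The scene view shows the tub at (321,219), the chute with yellow/green/blue balls at (189,168)/(206,178)/(225,187), and the red paddle at (198,138). In the top view the tub is at (205,198), the balls are at (321,177), (303,177) and (286,176), and the paddle is at (328,205). The ball-shaped things are blue, green, yellow and two pink loose balls at (248,134) and (357,192). The yellow one, last in the chute, is ball3.

Run:
```python
from h import *
t=np.load("top.npz");im,P=t["im"],t["P"];s=np.load("scene.npz")
def comp(im,P,lo,hi,box,z):
    h=cv2.cvtColor(im,cv2.COLOR_BGR2HSV);m=cv2.inRange(h,lo,hi)>0
    b=np.zeros_like(m);b[box[1]:box[3],box[0]:box[2]]=1
    return m&b&(P[...,2]>z[0])&(P[...,2]<z[1])
def show(n,m,P):
    q=P[m];print(n,len(q),np.round(np.median(q,0),3),np.round(q.min(0),3),np.round(q.max(0),3))
    return q
q=show("tub rim",comp(im,P,(85,40,40),(115,255,255),(170,165,240,230),(.05,.085)),P)
h=cv2.convexHull(q[:,:2].astype(np.float32));print("circle",cv2.minEnclosingCircle(h),cv2.fitEllipse(h))
q=show("paddle",comp(im,P,(0,150,60),(8,255,255),(312,190,345,220),(.1,.25)),P);print(cv2.minAreaRect(q[:,:2].astype(np.float32)))
for n,a,b,x in(("blue",(105,120,30),(125,255,255),(275,160,335,195)),("green",(45,120,30),(80,255,255),(275,160,335,195)),("yel",(18,120,60),(35,255,255),(275,160,335,195))):
    q=show(n,comp(im,P,a,b,x,(.1,.25)),P);print(cv2.minEnclosingCircle(q[:,:2].astype(np.float32)))
for n,b in dict(jug=(378,190,420,225),sprayer=(350,125,388,158),brush=(315,230,365,270),pod=(112,132,155,170),scoop=(165,125,190,152),carton=(292,107,348,134),pink1=(238,124,258,144),pink2=(347,182,367,202),disp=(262,155,340,220)).items():
    m=np.zeros(im.shape[:2],bool);m[b[1]:b[3],b[0]:b[2]]=1;show(n,m&(P[...,2]>.02),P)
crop=im[150:225,255:345];crop2=s["im"][110:230,140:260]
cv2.imwrite("pics/crop.png",np.hstack([cv2.resize(crop,(480,400),interpolation=2),cv2.resize(crop2,(400*3//4,400),interpolation=2)]))
```

```text
tub rim 290 [0.505 0.225 0.066] [0.41  0.105 0.05 ] [0.583 0.279 0.083]
circle ((0.49690595269203186, 0.19115610420703888), 0.08912742882966995) ((0.49663668870925903, 0.19092589616775513), (0.1760762333869934, 0.17640383541584015), 92.91572570800781)
paddle 224 [ 0.466 -0.219  0.176] [ 0.443 -0.243  0.163] [ 0.492 -0.198  0.19 ]
((0.4677143692970276, -0.22030875086784363), (0.04487524926662445, 0.04885558411478996), 88.9184341430664)
blue 204 [ 0.566 -0.084  0.151] [ 0.54  -0.108  0.137] [ 0.594 -0.058  0.165]
((0.5667604207992554, -0.08324414491653442), 0.02750856801867485)
green 202 [ 0.561 -0.142  0.162] [ 0.536 -0.17   0.141] [ 0.589 -0.117  0.177]
((0.5620299577713013, -0.14294081926345825), 0.027512183412909508)
yel 238 [ 0.557 -0.199  0.168] [ 0.531 -0.228  0.114] [ 0.591 -0.175  0.187]
((0.561577558517456, -0.1992761492729187), 0.031031409278512)
jug 1040 [ 0.46  -0.458  0.149] [ 0.404 -0.558  0.02 ] [ 5.200e-01 -1.000e-03  1.726e+00]
sprayer 555 [ 0.672 -0.368  0.135] [ 0.434 -0.395  0.02 ] [ 7.210e-01 -1.000e-03  1.726e+00]
brush 621 [ 0.308 -0.282  0.037] [ 0.255 -0.358  0.025] [ 4.340e-01 -1.000e-03  1.726e+00]
pod 888 [0.654 0.424 0.122] [ 0.434 -0.001  0.021] [0.71  0.481 1.726]
scoop 148 [0.718 0.299 0.051] [ 0.434 -0.001  0.021] [0.74  0.324 1.726]
carton 1240 [ 0.761 -0.21   0.098] [ 0.434 -0.316  0.02 ] [ 8.180e-01 -1.000e-03  1.726e+00]
pink1 222 [0.72  0.038 0.052] [ 0.434 -0.001  0.025] [0.752 0.067 1.726]
pink2 230 [ 0.513 -0.339  0.05 ] [ 0.434 -0.371  0.023] [ 5.420e-01 -1.000e-03  1.726e+00]
disp 1926 [ 0.55  -0.156  0.158] [ 0.434 -0.246  0.086] [ 6.040e-01 -1.000e-03  1.726e+00]
```

View pics/crop.png

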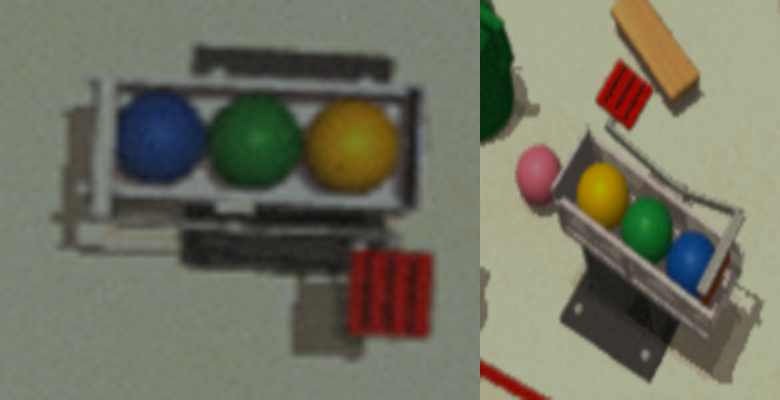

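The crop confirms the ridged red paddle and the yellow ball, last in the chute. The dispenser is yawed about -2.3°, with its origin near (0.560,-0.149) and the spout near (0.565,-0.039). The tub goes from (0.497,0.191) to about (0.567,0.018), pushed by the open fingers cradling its far side.

>>> apply_moves:
  targets:
    - [[0.32,0.95,0,4.4,1],[0.32,0.95,0,4.4,1],[0.32,0.95,0,4.4,1],[0.32,0.95,0,4.4,1],[0.32,0.95,0,4.4,1],[0.32,0.95,0,4.4,1],[0.32,0.95,0,4.4,1],[0.32,0.95,0,4.4,1]]

```text
clock: 0.82
eef_pos: [0.3015, -0.1528, 0.2483]
tool_rot: [0.871, 0.491, 0.0, 0.0]
ft_force: [0.5, 1.0, -0.4]
grip_width: 0.0853
grasp_force: 0.0
```

>>> apply_moves:
  targets:
    - [[0.32,0.95,0,4.4,1],[0.32,0.95,0,4.4,1],[0.32,0.95,0,4.4,1],[0.32,0.95,0,4.4,1],[0.32,0.95,0,4.4,1],[0.32,0.95,0,4.4,1],[0.32,0.95,0,4.4,1],[0.32,0.95,0,4.4,1]]

```text
clock: 1.48
eef_pos: [0.4039, 0.1516, 0.2482]
tool_rot: [0.681, 0.732, -0.0, 0.0]
ft_force: [0.8, 0.2, 0.1]
grip_width: 0.0857
grasp_force: 0.0
```

>>> apply_moves:
  targets:
    - [[0.32,0.95,0,4.4,1],[0.32,0.95,0,4.4,1],[0.32,0.95,0,4.4,1],[0.32,0.95,0,4.4,1],[0,0,-0.9,0,1],[0,0,-0.9,0,1],[0,0,-0.9,0,1],[0,0,0,0,1]]

```text
clock: 2.15
eef_pos: [0.4502, 0.2986, 0.1324]
tool_rot: [0.563, 0.827, -0.007, -0.003]
ft_force: [-0.9, -0.7, -0.8]
grip_width: 0.0851
grasp_force: 0.0
```

>>> apply_moves:
  targets:
    - [[0,0,-0.8,0,1],[0,0,-0.8,0,1],[0,0,-0.5,0,1],[0,0,-0.3,0,1],[0,0,0,0,1],[0,0,0,0,1]]

```text
clock: 2.65
eef_pos: [0.4557, 0.3015, 0.0453]
tool_rot: [0.563, 0.826, 0.0, 0.0]
ft_force: [-0.4, 0.6, 0.1]
grip_width: 0.0854
grasp_force: 0.0
```

```bash
cat > look.py <<'E'
from h import *
import sys
n,k=sys.argv[1],sys.argv[2]
im,d,P=cloud(n);cv2.imwrite(f"pics/{k}.png",cv2.resize(im,None,fx=1.5,fy=1.5))
h=cv2.cvtColor(im,cv2.COLOR_BGR2HSV);m=(cv2.inRange(h,(85,40,40),(115,255,255))>0)&(P[...,2]>.05)&(P[...,2]<.085)&(abs(P[...,0]-.53)<.16)&(abs(P[...,1]-.1)<.2)
q=P[m][:,:2].astype(np.float32);print("tub",len(q),cv2.minEnclosingCircle(cv2.convexHull(q)),q.min(0),q.max(0))
o=get_obs();print(o["eef_pos"],o["ft_force"],o["clock"])
E
python3 look.py scene s1
```

```text
tub 600 ((0.49735692143440247, 0.19010227918624878), 0.0902666449546814) [0.40773702 0.10277636] [0.5875228 0.2797012]
[0.45633581 0.30198223 0.04606211] [0.30276327 0.62007092 0.12998452] 2.7
```

View pics/s1.png

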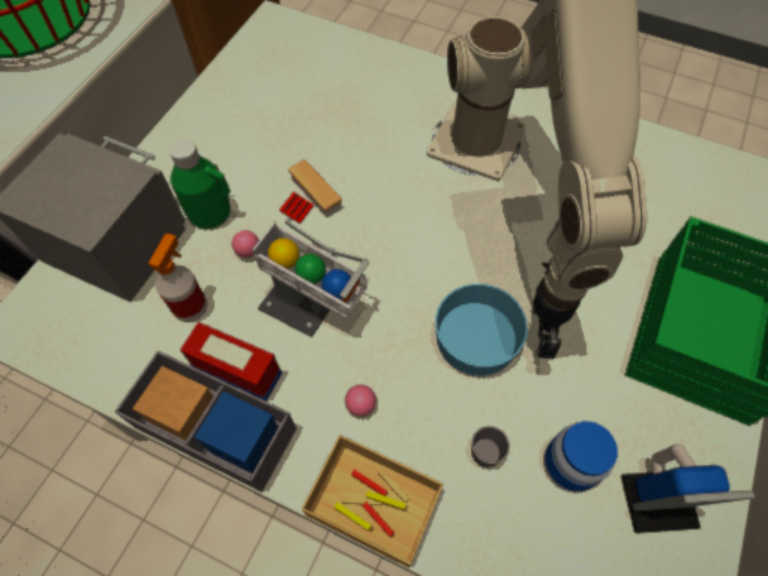

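The gripper stands just beyond the tub at (545,330); the tub is untouched. Next I lower slightly and push slowly.

>>> apply_moves:
  targets:
    - [[0,0,-0.25,0,1],[0.08,-0.21,0,0,1],[0.08,-0.21,0,0,1],[0.08,-0.21,0,0,1],[0.08,-0.21,0,0,1],[0.08,-0.21,0,0,1],[0.08,-0.21,0,0,1],[0.08,-0.21,0,0,1]]

```text
clock: 3.37
eef_pos: [0.4782, 0.2419, 0.0346]
tool_rot: [0.563, 0.826, 0.0, -0.0]
ft_force: [-0.1, 1.5, 1.1]
grip_width: 0.0855
grasp_force: 1.1
```

>>> apply_moves:
  targets:
    - [[0.08,-0.21,0,0,1],[0.08,-0.21,0,0,1],[0.08,-0.21,0,0,1],[0.08,-0.21,0,0,1],[0.08,-0.21,0,0,1],[0.08,-0.21,0,0,1],[0.08,-0.21,0,0,1],[0,0,0,0,1]]

```text
clock: 4.03
eef_pos: [0.5006, 0.1817, 0.0341]
tool_rot: [0.564, 0.826, -0.001, 0.001]
ft_force: [1.0, 1.1, 1.1]
grip_width: 0.0857
grasp_force: 0.0
```

```bash
python3 look.py scene s2; python3 look.py top t2
```

```text
tub 480 ((0.5338690280914307, 0.0984346941113472), 0.09074912220239639) [0.44418284 0.00867771] [0.6232484  0.18756495]
[0.50024316 0.18228994 0.03406038] [-0.30820057  0.22071131 -0.1073115 ] 4.0833
tub 223 ((0.5334478616714478, 0.09577538073062897), 0.08938144892454147) [0.44695118 0.00841475] [0.6206738  0.17824547]
[0.5000358  0.18281571 0.03403612] [-0.40122182 -0.31921305  0.02509301] 4.1333
```

>>> apply_moves:
  targets:
    - [[0.1,-0.25,0,0,1],[0.1,-0.25,0,0,1],[0.1,-0.25,0,0,1],[0.1,-0.25,0,0,1],[0.1,-0.25,0,0,1],[0.1,-0.25,0,0,1],[0.1,-0.22,0,0,1],[0.1,-0.2,0,0,1]]

```text
clock: 4.8
eef_pos: [0.5323, 0.1057, 0.0342]
tool_rot: [0.563, 0.826, -0.0, -0.0]
ft_force: [-0.2, 0.8, -1.0]
grip_width: 0.0853
grasp_force: 0.6
```

>>> apply_moves:
  targets:
    - [[0.0,0,0,0,1],[-0.1,0.25,0,0,1],[-0.2,0.5,0,0,1],[-0.2,0.5,0,0,1],[0,0,0.9,0,1],[0,0,0.9,0,1],[0,0,0.9,0,1],[0,0,0.9,0,-1]]

```text
clock: 5.47
eef_pos: [0.511, 0.1584, 0.1799]
tool_rot: [0.562, 0.827, -0.0, -0.0]
ft_force: [0.5, -0.2, 0.2]
grip_width: 0.0755
grasp_force: 0.0
```

```bash
python3 look.py scene s3; python3 look.py top t3
```

```text
tub 465 ((0.5660709738731384, 0.018753042444586754), 0.090578094124794) [ 0.47573212 -0.06040466] [0.6553392  0.10817421]
[0.51513043 0.15948742 0.18806783] [3.23740717 0.46889174 3.65948327] 5.5167
tub 235 ((0.5657843947410583, 0.0183644387871027), 0.08961854130029678) [ 0.47713554 -0.05755951] [0.6543557  0.10536546]
[0.51554098 0.1595557  0.18546951] [ 1.16845183 -0.43601221  0.83320301] 5.5667
```

View pics/t3.png

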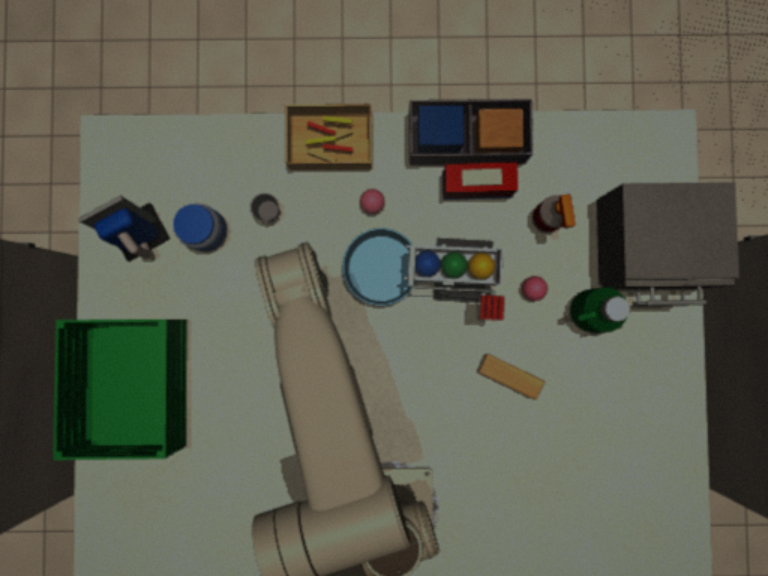

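The tub is at (0.566,0.018), about 57 mm beyond the lip and on the centre line: well placed. Next, over the paddle with the fingers shut.

>>> apply_moves:
  targets:
    - [[0,0,0.9,0,-1],[0,0,0.9,0,-1],[-0.13,-0.95,0,-2.3,-1],[-0.13,-0.95,0,-2.3,-1],[-0.13,-0.95,0,-2.3,-1],[-0.13,-0.95,0,-2.3,-1],[-0.13,-0.95,0,-2.3,-1],[-0.13,-0.95,0,-2.3,-1]]

```text
clock: 6.23
eef_pos: [0.48, -0.0715, 0.2499]
tool_rot: [0.658, 0.753, -0.0, -0.0]
ft_force: [0.5, -0.7, -0.9]
grip_width: 0.0002
grasp_force: 0.0
```

>>> apply_moves:
  targets:
    - [[-0.13,-0.95,0,-2.3,-1],[-0.13,-0.95,0,-2.3,-1],[-0.13,-0.95,0,-2.3,-1],[-0.13,-0.95,0,-2.3,-1],[0,0,-0.4,0,-1],[0,0,-0.4,0,-1],[0,0,0,0,-1],[0,0,0,0,-1]]

```text
clock: 6.9
eef_pos: [0.4593, -0.222, 0.2172]
tool_rot: [0.716, 0.698, -0.0, -0.002]
ft_force: [-0.3, -0.3, 0.5]
grip_width: 0.0002
grasp_force: 0.0
```

```bash
python3 look.py scene s4
python3 - <<'E'
import cv2
im=cv2.imread("pics/s4.png")[130:400,200:480];cv2.imwrite("pics/s4c.png",cv2.resize(im,None,fx=2,fy=2))
E
```

```text
tub 466 ((0.5661541819572449, 0.018625639379024506), 0.0904596820473671) [ 0.4786386  -0.05914912] [0.65586245 0.1084164 ]
[ 0.4600506  -0.22214844  0.21825251] [0.25102228 0.4403492  0.57761943] 6.95
```

View pics/s4c.png

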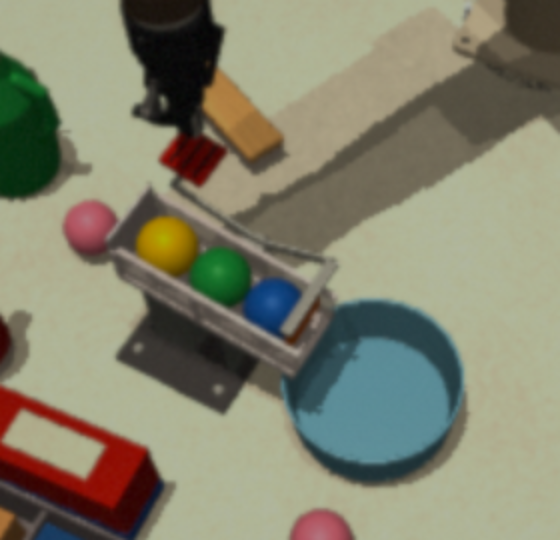

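The shut fingers stand right over the paddle at crop (195,135). Pressing down now.

>>> apply_moves:
  targets:
    - [[0.08,0.03,-0.3,0,-1],[0,0,-0.3,0,-1],[0,0,-0.3,0,-1],[0,-0.02,-0.2,0,-1],[0,0,0,0,-1]]

```text
clock: 7.37
eef_pos: [0.4639, -0.2222, 0.1743]
tool_rot: [0.716, 0.698, 0.0, 0.0]
ft_force: [1.0, -0.1, 1.6]
grip_width: -0.0003
grasp_force: 0.8
```

>>> apply_moves:
  targets:
    - [[0,-0.03,-0.25,0,-1],[0,-0.03,-0.25,0,-1],[0,-0.03,-0.25,0,-1],[0,-0.03,-0.1,0,-1],[0,0,0,0,-1],[0,0,0,0,-1]]

```text
clock: 7.87
eef_pos: [0.4632, -0.2273, 0.1402]
tool_rot: [0.716, 0.698, 0.0, -0.0]
ft_force: [0.8, 2.0, 4.9]
grip_width: 0.0001
grasp_force: 2.0
```

>>> apply_moves:
  targets:
    - [[0,-0.02,-0.1,0,-1],[0,0,-0.05,0,-1],[0,0,0,0,-1],[0,0,0,0,-1],[0,0,0,0,-1],[0,0,0,0,-1],[0,0,0,0,-1],[0,0,0,0,-1]]

```text
clock: 8.53
eef_pos: [0.4634, -0.2283, 0.1349]
tool_rot: [0.716, 0.698, 0.0, 0.0]
ft_force: [1.0, 1.2, 4.3]
grip_width: -0.0002
grasp_force: 2.1
```

>>> apply_moves:
  targets:
    - [[0,0,0,0,-1],[0,0,0,0,-1],[0,0,0,0,-1],[0,0,0,0,-1],[0,0,0,0,-1],[0,0,0,0,-1],[0,0,0,0,-1],[0,0,0,0,-1]]

```text
clock: 9.2
eef_pos: [0.4634, -0.2283, 0.1348]
tool_rot: [0.716, 0.698, 0.0, 0.0]
ft_force: [-0.1, 1.7, 4.9]
grip_width: -0.0001
grasp_force: 2.1
```

```bash
python3 look.py scene s5
python3 - <<'E'
import cv2
im=cv2.imread("pics/s5.png")[130:400,200:480];cv2.imwrite("pics/s5c.png",cv2.resize(im,None,fx=2,fy=2))
E
```

```text
tub 687 ((0.5664857029914856, 0.019852453842759132), 0.08950771391391754) [ 0.47744873 -0.060704  ] [0.65589225 0.10845809]
[ 0.46345604 -0.22827762  0.13487488] [0.97849492 1.20667838 5.24259547] 9.25
```

View pics/s5c.png

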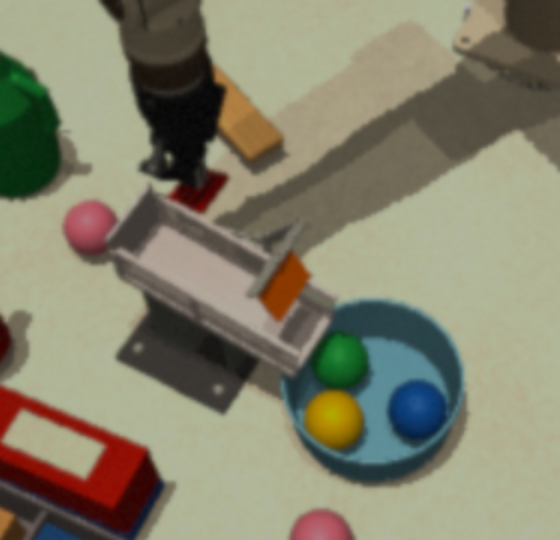

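All three balls are in the tub (green (340,360), yellow (333,420), blue (417,410)) and the chute is empty. Releasing gently and retreating.

>>> apply_moves:
  targets:
    - [[0,0.03,0.25,0,-1],[0,0.03,0.25,0,-1],[0,0.03,0.25,0,-1],[0,0.03,0.25,0,-1],[0,0.03,0.25,0,-1],[0,0,0.3,0,-1],[0,0,0.4,0,-1],[0,0,0.6,0,-1]]

```text
clock: 9.92
eef_pos: [0.4617, -0.2207, 0.2354]
tool_rot: [0.716, 0.698, -0.0, -0.003]
ft_force: [0.7, -0.4, -0.2]
grip_width: 0.0
grasp_force: 0.0
```

>>> apply_moves:
  targets:
    - [[0,0,0.5,0,-1],[0,0,0.2,0,-1],[-0.5,0,0,0,-1],[-0.5,0,0,0,-1],[-0.5,0,0,0,-1],[-0.5,0,0,0,-1],[0,0,0,0,-1],[0,0,0,0,-1]]

```text
clock: 10.58
eef_pos: [0.3824, -0.2217, 0.2641]
tool_rot: [0.717, 0.697, 0.0, -0.0]
ft_force: [-0.2, 0.4, -0.9]
grip_width: 0.0003
grasp_force: 0.0
```

```bash
python3 look.py scene s6
python3 - <<'E'
import cv2
im=cv2.imread("pics/s6.png")[130:430,150:530];cv2.imwrite("pics/s6c.png",cv2.resize(im,None,fx=2,fy=2))
E
```

```text
tub 687 ((0.5661482214927673, 0.01958201825618744), 0.09031868726015091) [ 0.4769509  -0.06074869] [0.6554782  0.10875898]
[ 0.3831746  -0.22191756  0.26418817] [0.47225841 0.32260706 0.42384537] 10.6333
```

View pics/s6c.png

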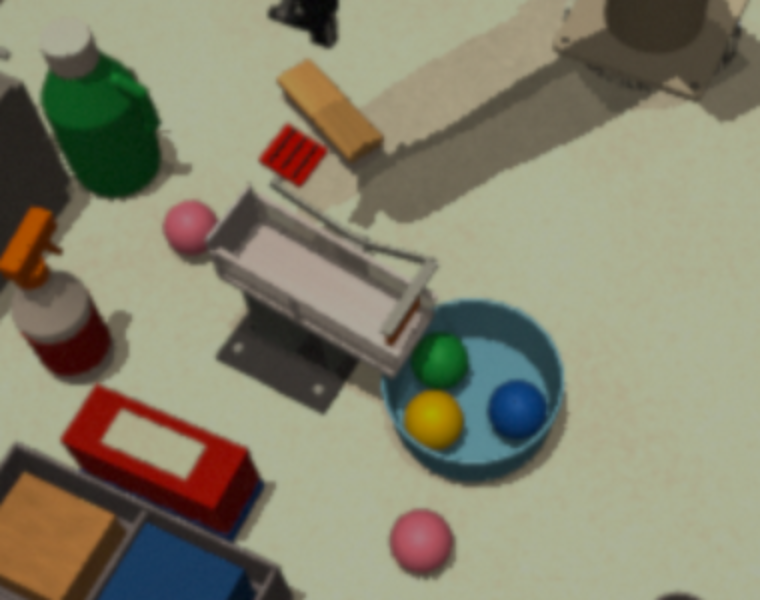

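The paddle is back up at (293,155), the gate is shut at (405,310), the three balls are in the tub under the spout, and the robot is clear of everything.

```bash
python3 -c "
from workcell import order; print(order.job_done())"
```

```text
the job is handed in; nothing more can be done
None
```

The job is handed in: the tub stands under the spout with all three balls in it, the lever is back up with the gate shut, the bystanders in the last view look undisturbed, and the clock stood at about 10.6 s.

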